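Lock the lid on the food chopper

ROBOT

A 6-joint arm with a two-finger parallel gripper is mounted at the origin on the work surface. World frame = base frame: x ahead of the robot, y to its left, z up, the work surface at z = 0. Lengths are in mm, angles in degrees, forces in N, time in s.
With the tool pointing down it reaches from about 325 to 925 mm from the base axis. Payload 3.1 kg.
Tool frame: the origin (TCP) lies at the very end of the fingers, on their centre line; the grasp point (between the pads) lies grasp_offset behind it (grasp_offset is the distance from the TCP to the grasp point, in mm); z points along the fingers, y is the line along which they close (so a half turn about z gives the same grasp; the last joint's range is limited). The gripper opens to 85 mm and grips with 20 to 120 N. Pads are 22 mm wide; open, the fingers measure 114 mm over their backs; the gripper's body (76 mm by 85 mm) begins 54 mm behind the grasp point. The pads swing forward as they close: fully open they stand 13 mm farther back than shut.
Start: joints at [-77.705, 12.427, 92.441, -0, 75.132, -6.429], TCP at [200.655, -591.926, 231.3] pointing down, gripper open.
Joint ranges: [-157.48, 157.48], [-44.54, 120.13], [17.64, 146.25], [-64.5, 244.5], [7.68, 150.69], [-147.95, 147.95]. Speed limits (degrees/s): [159.86, 159.86, 180, 180, 180, 180].

INTERFACE

Orientations are given as [roll, pitch, yaw] about the fixed x, y, z axes, in that order (R = Rz(yaw) Ry(pitch) Rx(roll)).
In Python, from station import * gives the robot as it stands. Calls block until the motion is done:
- goto(position, orientation): joint-space move of the TCP to a pose.
- move_l(position, attitude=None, speed=150): straight line of the TCP; attitude=None keeps the orientation; speed is the mean speed in mm/s.
- move_j(angles): joint-space move.
- grip(opening, squeeze=None): finger opening in mm; squeeze is the grip in N (None keeps the last); returns when the fingers have stopped.
- wait(seconds).
- solve_ik(position, orientation): joint angles nearest the present ones, or None.
- get_obs(): the state.
- get_image(name): name is "scene" or "top" or "wrist"; returns the picture (384x512x3 uint8, red, green, blue); there is no depth.
- get_calibration(name): a dict with "fx", "fy", "cx", "cy" (pixels), "R" (3x3) and "t" (3): a world point X has camera coordinates R X + t; the wrist camera has in their place "mount" (4x4, takes a point from camera to tool coordinates, whose origin is the TCP and whose axes are the flange's). Camera axes: x right, y down, z forward; pixel columns grow to the right and rows downward; lengths in mm; the calibration is good to about 2 mm. A picture is of the moment at which its call begins: read the wrist's pose just before it. get_calibration takes no time and is no camera call.
A pose or a line that the arm cannot do raises Unreachable and nothing moves.
- sign_off(): hands the job in; it is judged then, once.
Trained networks look in the newest picture that a camera, given by its name, has taken for a name from the list of things; names that differ only in an ending like _2 or _b are one class to them, and where a whole thing is asked for, a point or a joint stands for the part that bears it (a point fixed in the world has none). Each returns a list of dicts, best first, with "score" (0 to 1); they miss things now and then, are a little off and sometimes report something else, mostly with a low value. They report only what shows in the picture. A call takes as long as a camera call. They do not tell look-alikes from the thing itself.
- spot_in(name, camera): "extent" ([centre column, centre row, width, height] in pixels, round what is visible of it).
- regions_of(name, camera): "region" (384x512 bool, what is visible of it) and "extent" ([centre column, centre row, width, height] in pixels, round what is visible of it).
The state is a dict: "t": time; "joint_pos": joint angles; "qvel": joint speeds; "effort": joint torques, N m; "tcp_pos": TCP position; "ee_rot": TCP orientation; "wrist_force": force on the tool from outside, world axes, zero at the start; "moment": the same for the moment, N m; "grip_width": finger opening in mm; "grip_force": force on a finger pad.
Only numpy, scipy, OpenCV 4.12 (cv2) and the standard library are available. Lean on these libraries where they do the work, as an engineer would, in place of code of your own. Each camera call takes 0.05 s, during which the arm holds its last target. There are 200 camera calls.

TASK

Put the chopper's own lid, the white one with the blue grip bar and two blue lugs, back on the white food chopper: let the lugs down through the two slots in its blue ring, press the lid down against the spring and twist it a quarter turn clockwise (seen from above) so that it is locked, then let go. Leave the black lid where it lies.

Things in the scene. Friction and masses are not known exactly. Their poses are not given: they have to be found in the camera images.
- chopper_lid: White lid, loose, upright. Origin: centre of underside; x along bar and lugs, z up. Hub 60 mm diameter, to 19 mm height; flange 90 mm diameter, 19 to 25 mm; blue grip bar 70 mm long (x), 18 wide (y), 25 to 60 mm high. Two blue lugs, flush with the underside, reach 52 mm from the axis at +x and -x, 16 wide, 7 high; seen from above past the flange. Half a turn makes no difference.
- chopper: White fixed machine (not the steel and black juicer). Origin: centre of underside; x along the slots, y along the locked line (orange marks), z up. Bowl 124 mm diameter, rim 120 mm high. In its mouth a blue ring 6 mm thick, top at the rim, 74 mm opening; slots at +x and -x, 56 degrees wide, out to the wall (116 mm inside). The lid has 5 mm play all round and 10 degrees either way.
- safety_plate (a joint): Grey sprung plate in the bowl's middle: 0 up, 0.012 m down. It meets the lid's underside at 113 mm above the chopper's origin; 2 N to start, 7 N at the bottom. Fully pressed, the lid's underside is at 101 mm, flange on the ring; the lid turns only while it is below 107 mm. Stops: 104 degrees clockwise, 16 the other way. Let go, a locked lid rises to 107 mm and stays, an unlocked one to 112 mm.
- black_lid: Black lid of another appliance, loose, a bystander: black all over, grip bar of the same size, round flange 94 mm in diameter, no lugs. Origin: centre of its underside, x along its bar.
There are look-alikes about, which are no part of the job. What is shaped like the chopper_lid but green, red or yellow is not meant.

How it is judged (in metres and radians):
On the way:
1. the lid is down in the chopper's mouth with its lugs in the slots (lid's underside less than 109.5 mm above the chopper's, bar within 25 degrees of the slot line) (z of chopper_lid in the frame of chopper below 0.1095 m and horizontal distance between chopper_lid and chopper below 0.015 m and angle between the x axis of chopper_lid and the x axis of chopper, either way round below 0.44 rad), for 0.1 s.
At the end, for the whole second after the job is handed in: The lid sits level (within 8 degrees) in the chopper's mouth, within 15 mm of its centre, its origin 96 to 109.5 mm above the chopper's, its bar within 24 degrees of the locked line, at rest; the black lid lies within 30 mm of its start (z of chopper_lid in the frame of chopper between 0.096 and 0.1095 m and horizontal distance between chopper_lid and chopper below 0.015 m and angle between the x axis of chopper_lid and the y axis of chopper, either way round below 0.42 rad and angle between chopper_lid's own z axis and vertical below 0.15 rad and linear speed of chopper_lid below 0.02 m/s and distance of black_lid from where it was at the start of the episode below 0.03 m); the robot touches nothing.
It fails at once if the black lid is moved by more than 30 mm (distance of black_lid from where it was at the start of the episode above 0.03 m).
It also fails if it takes over 48 s, if anything falls off the work surface, if the arm or the gripper's body presses on something with over 40 N, if the wrist force passes 120 N, or if a joint passes its speed limit or range.

## Working session

There is one attempt and no reset: what is moved stays moved. The work goes in short steps, each a Python script; the robot and the scene stay as the last script left them, time stands still between calls to the robot, and variables do not carry over. Pictures are saved under pics/ and viewed, at most 10 in all, crops included, and the job is handed in when it is done.

```bash
mkdir -p pics; ls; python3 - <<'E'
from station import *
import cv2, numpy as np
o=get_obs(); print({k:np.round(v,2) for k,v in o.items()}); 
a=get_image("scene"); b=get_image("top")
cv2.imwrite("pics/top.png",cv2.resize(b[:,:,::-1],(800,600)))
cv2.imwrite("pics/scene.png",cv2.resize(a[:,:,::-1],(800,600)))
for n in ["chopper_lid","chopper","black_lid"]:
  for d in spot_in(n,"top"): print(n,"top",round(d["score"],2),np.round(d["extent"],1))
print(get_calibration("top")); print(get_calibration("scene")); print(get_calibration("wrist"))
E
```

```text
pics
{'t': np.float64(0.0), 'joint_pos': array([-77.71,  12.48,  92.53,  -0.  ,  75.13,  -6.43]), 'qvel': array([-0.09,  0.08,  0.01,  0.04, -0.14,  0.  ]), 'effort': array([-0.000e+00, -3.968e+01, -3.039e+01, -0.000e+00,  1.000e-02,
        0.000e+00]), 'tcp_pos': array([ 200.46, -591.12,  229.97]), 'ee_rot': array([-1.7986e+02, -1.0000e-02,  1.8720e+01]), 'wrist_force': array([-0.54,  0.67,  0.74]), 'moment': array([-0.01, -0.01, -0.06]), 'grip_force': np.float64(0.0), 'grip_width': np.float64(85.2)}
chopper_lid top 0.93 [185.3 177.8  44.5  46.7]
chopper_lid top 0.88 [200.1 262.4  46.6  35.7]
chopper_lid top 0.78 [139.2 285.4  40.3  40.5]
chopper_lid top 0.77 [300.3 163.2  39.4  42.2]
chopper_lid top 0.6 [246.2 209.2  41.9  46.3]
chopper top 0.87 [219.6  92.2  66.6  75. ]
black_lid top 0.88 [367.9 202.8  39.5  42.5]
{'fx': 474.4513073027047, 'fy': 474.4513073027047, 'cx': 260.3157055081476, 'cy': 197.78396263904054, 'R': array([[ 0.02253063, -0.99965961, -0.01315409],
       [-0.9965463 , -0.02140471, -0.08023279],
       [ 0.07992392,  0.01491635, -0.99668935]]), 't': array([  53.27689266,  447.77701889, 1043.16439302])}
{'fx': 355.38339005325616, 'fy': 355.38339005325616, 'cx': 260.02332599842845, 'cy': 192.90234188367495, 'R': array([[ 0.33620678,  0.94175435, -0.00798454],
       [ 0.66832659, -0.24454917, -0.70252066],
       [-0.66355449,  0.23085592, -0.71161856]]), 't': array([-227.34299859, -261.53894837, 1164.62046351])}
{'fx': 269.66145183168453, 'fy': 269.66145183168453, 'cx': 257.57945602845746, 'cy': 195.15863565285468, 'mount': array([[-8.78676304e-04, -9.57297309e-01, -2.89103944e-01,
         7.37934010e+01],
       [ 9.99999561e-01, -7.46837672e-04, -5.66336875e-04,
        -1.17504962e-01],
       [ 3.26239050e-04, -2.89104315e-01,  9.57297545e-01,
        -1.41643339e+02],
       [ 0.00000000e+00,  0.00000000e+00,  0.00000000e+00,
         1.00000000e+00]])}
```

View pics/top.png

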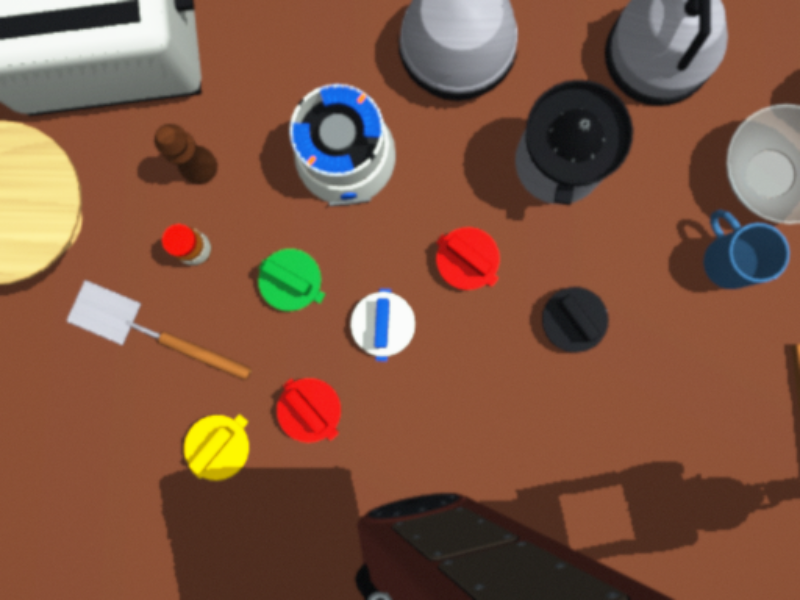

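View pics/scene.png

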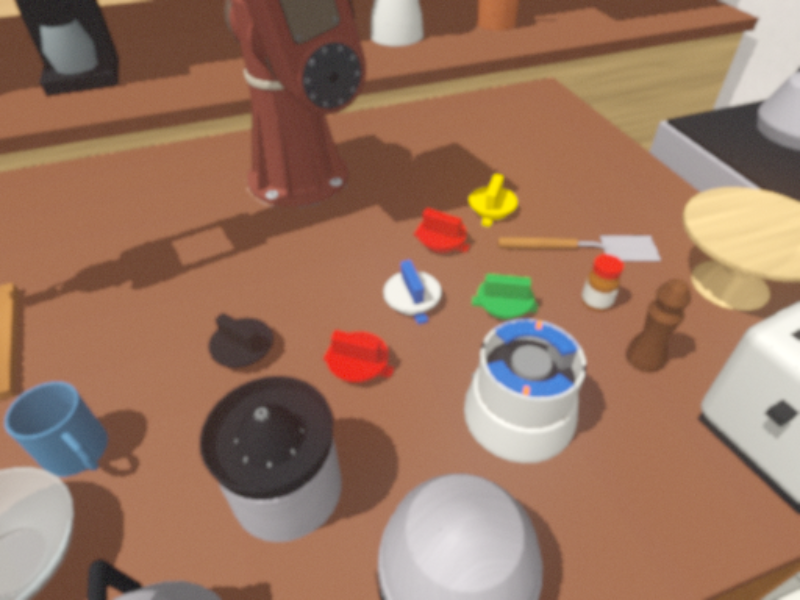

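The thing meant is the white lid with the blue bar at top.png (382,323), lugs at (385,292) and (382,358). It could be confused with the green lid (290,280), the red ones (467,258) and (308,410), the yellow one (217,447) and the black one (575,320). The white chopper's ring is centred at (337,130), with orange marks at (361,99) and (312,161) and slots at about (307,105) and (372,155). The steel and black juicer is at (578,130).

I'll move the wrist camera over the lid for a close check.

```bash
cat > h.py <<'E'
from station import *
import station, cv2, numpy as np
from scipy.spatial.transform import Rotation as Ro
def cast(px,z,cam,obs=None):
    """pixels (full 512x384) -> world points at height z"""
    c=get_calibration(cam)
    px=np.atleast_2d(px).astype(float)
    d=np.c_[(px[:,0]-c["cx"])/c["fx"],(px[:,1]-c["cy"])/c["fy"],np.ones(len(px))]
    if cam=="wrist":
        M=c["mount"]; Rt=Ro.from_euler("xyz",obs["ee_rot"],degrees=True).as_matrix()
        o=Rt@M[:3,3]+obs["tcp_pos"]; d=d@(Rt@M[:3,:3]).T
    else:
        o=-c["R"].T@c["t"]; d=d@c["R"]
    return o+d*((z-o[2])/d[:,2])[:,None]
def fit(m):
    """centre, long-axis ends of a mask in pixels"""
    r=cv2.minAreaRect(np.argwhere(m)[:,::-1].astype(np.float32)); return r
def snap(name):
    o=get_obs(); im=get_image("wrist"); cv2.imwrite("pics/%s.png"%name,im[:,:,::-1]); np.savez("pics/%s.npz"%name,im=im,**o); return o,im
E
python3 - <<'E'
from h import *
print("grasp_offset",getattr(station,"grasp_offset",None))
s=1.5625
print("lid flange",cast(np.array([382,323])/s,25,"top"),"bar ends top",cast(np.array([[383,300],[380,347]])/s,60,"top"))
print("black",cast(np.array([575,320])/s,25,"top"))
L=cast(np.array([382,323])/s,25,"top")[0]
C=cast(np.array([337,130])/s,120,"top")[0]
m=cast(np.array([[361,99],[312,161]])/s,120,"top")
print("chopper",C,"marks",m,m.mean(0))
for y in (0,90,-90,180): print(y,solve_ik([L[0],L[1],150],[180,0,y]),solve_ik([C[0],C[1],250],[180,0,y]))
goto([L[0],L[1],160],[180,0,0]); o,im=snap("w1"); print(o["t"],o["tcp_pos"],o["ee_rot"])
E
```

```text
grasp_offset 18.700000000000003
lid flange [[425.30230512  97.73274934  25.        ]] bar ends top [[454.93930214  95.47548745  60.        ]
 [390.18520499  97.96438229  60.        ]]
black [[ 435.50288384 -175.71220832   25.        ]]
chopper [673.6950797  159.10758105 120.        ] marks [[716.30370664 128.51953589 120.        ]
 [631.31662505 190.83243417 120.        ]] [673.81016585 159.67598503 120.        ]
0 [ 3.71108026e+00 -6.12315385e+00  1.21178798e+02 -2.54444375e-14
  6.49443559e+01  9.37110803e+01] [ 7.48432102e+00  1.97096113e+01  8.14066314e+01 -2.54444375e-14
  7.88837573e+01  9.74843210e+01]
90 [ 3.71108026e+00 -6.12315385e+00  1.21178798e+02 -2.54444375e-14
  6.49443559e+01  3.71108026e+00] [ 7.48432102e+00  1.97096113e+01  8.14066314e+01 -2.54444375e-14
  7.88837573e+01  7.48432102e+00]
-90 None None
180 [  3.71108026  -6.12315385 121.17879791   0.          64.94435594
 -86.28891974] [  7.48432102  19.70961126  81.40663139   0.          78.88375735
 -82.51567898]
2.8333 [425.77224129  97.25415362 160.20180421] [ 1.79991055e+02 -3.04245927e-02 -4.91494088e-02]
```

View pics/w1.png

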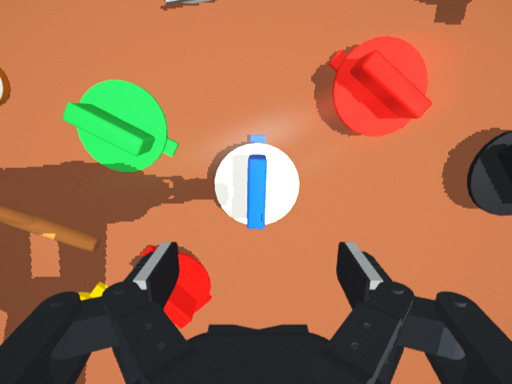

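The wrist view confirms the lid: white flange centred at about (257,184), blue bar (257,155–228), blue lug at (258,139). Green is at (121,126), red at (379,87), and black at the right edge. Before grasping I'll fit the lid and look at the chopper from close up.

```bash
cat > fits.py <<'E'
from h import *
def chop(o,im):
    r,g,b=[im[:,:,i].astype(int) for i in range(3)]
    orange=((r>180)&(r-g>60)&(r-b>60)).astype(np.uint8); blue=((b>120)&(b-r>70)).astype(np.uint8)
    return orange,blue
E
python3 - <<'E'
from h import *
f=np.load("pics/w1.npz"); im=f["im"].astype(int); o={k:f[k] for k in("tcp_pos","ee_rot")}
r,g,b=im[...,0],im[...,1],im[...,2]
box=np.zeros(r.shape,bool); box[130:235,205:310]=1
blue=box&(b-r>60); white=box&(abs(r-b)<40)&(r>120)
white[:145]=0
pts=np.argwhere(white)[:,::-1].astype(np.int32)
hull=cv2.convexHull(pts); e=cv2.fitEllipse(hull); print("flange",e,cast(e[0],25,"wrist",o))
bar=blue.copy(); bar[:150]=0
n,l,st,ce=cv2.connectedComponentsWithStats(bar.astype(np.uint8)); k=1+np.argmax(st[1:,4]); bar=l==k; print(st[k])
# edges by row of bar
rows=np.arange(165,220); L=[np.where(bar[y])[0].min() for y in rows]; R=[np.where(bar[y])[0].max()+1 for y in rows]
m=(np.array(L)+R)/2; q=cast(np.c_[m,rows],60,"wrist",o); p=np.polyfit(q[:,0],q[:,1],1); print("bar yaw",np.degrees(np.arctan(p[0])),"y at x=425",np.polyval(p,425), "width px",np.mean(np.array(R)-L))
lug=blue.copy(); lug[148:]=0
c=np.argwhere(lug)[:,::-1].mean(0); print("lug",c,cast(c,7,"wrist",o))
C=[673.7-15,159.3]
goto([C[0],C[1],245],[180,0,0]); o,im=snap("w2"); print(o["t"],o["tcp_pos"],o["ee_rot"])
E
```

```text
flange ((256.2442321777344, 184.77914428710938), (83.59146118164062, 85.32418823242188), 176.1328887939453) [[427.44910102  98.95337571  25.        ]]
[ 247  155   20   74 1351]
bar yaw -1.9146198924484616 y at x=425 98.59219870756037 width px 18.472727272727273
lug [257.63414634 138.6097561 ] [[473.97450205  97.403297     7.        ]]
3.8833 [657.63053658 158.86904228 244.01113506] [ 1.79972981e+02  1.38577004e-01 -1.35080680e-02]
```

View pics/w2.png

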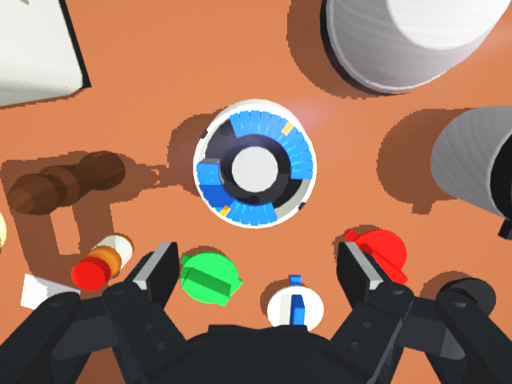

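The chopper's ring is centred at about (255,165) with orange marks at (288,128) and (225,211). Next: fit the chopper and pick up the lid.

```bash
python3 - <<'E'
from h import *
f=np.load("pics/w2.npz"); im=f["im"].astype(int); o={k:f[k] for k in("tcp_pos","ee_rot")}
r,g,b=im[...,0],im[...,1],im[...,2]
box=np.zeros(r.shape,bool); box[95:232,190:320]=1
blue=box&(b-r>60)&(b>100)
org=box&(r-b>90)&(r>200)&(g>120)
n,l,st,ce=cv2.connectedComponentsWithStats(org.astype(np.uint8)); print([ (s[4],c.round(1)) for s,c in zip(st[1:],ce[1:]) if s[4]>5])
M=[c for s,c in sorted(zip(st[1:].tolist(),ce[1:].tolist()),key=lambda t:-t[0][4])[:2]]
m=cast(M,120,"wrist",o); d=m[0]-m[1]; print(m,m.mean(0),"len",np.linalg.norm(d),"ang",np.degrees(np.arctan2(d[1],d[0])))
# blue ring in world at z=120: fit outer circle to hull
q=cast(np.argwhere(blue)[:,::-1],120,"wrist",o)[:,:2]
h=cv2.convexHull(q.astype(np.float32))[:,0]; c=h.mean(0)
from scipy.optimize import least_squares
s=least_squares(lambda p:np.hypot(h[:,0]-p[0],h[:,1]-p[1])-p[2],[*c,58],loss="soft_l1"); print("ring",s.x)
# gaps: blue angular occupancy at radius 40..56
v=q-s.x[:2]; rr=np.hypot(*v.T); a=np.degrees(np.arctan2(v[:,1],v[:,0]))[(rr>43)&(rr<54)]
H=np.histogram(a,np.arange(-180,181,6))[0]; print([(int(-180+6*i),int(x)) for i,x in enumerate(H) if x<7])
# rim white outer circle
wh=box&(abs(r-b)<40)&(r>150)
E
```

```text
[(np.int32(4249), array([261.4, 166.9])), (np.int32(59), array([287.3, 127.8])), (np.int32(55), array([224.3, 210.6]))]
[[680.24841947 155.23191468 120.        ]
 [718.16614548 130.65097458 120.        ]] [699.20728247 142.94144463 120.        ] len 45.18823478428603 ang 147.04585199543376
ring [676.22750842 162.4022689   58.43838071]
[(-150, 0), (-144, 0), (-138, 0), (-132, 0), (-126, 0), (-120, 0), (-114, 0), (-108, 0), (30, 0), (36, 0), (42, 0), (48, 0), (54, 0), (60, 0), (66, 0), (72, 0)]
```

```bash
python3 - <<'E'
from h import *
x,y,a=426.5,98.7,-1.9
goto([x,y,110],[180,0,a]); grip(50,60)
move_l([x,y,29]); grip(5,70); o=get_obs(); print(o["t"],o["grip_width"],o["grip_force"],o["tcp_pos"],o["wrist_force"])
move_l([x,y,120]); o=get_obs(); print(o["t"],o["grip_width"],o["grip_force"],o["tcp_pos"],o["ee_rot"],o["wrist_force"])
snap("w3")
E
```

```text
6.525 16.750536129988117 69.04264211654663 [427.87146915  98.82080626  30.26193753] [0.54957289 0.07349754 5.46664734]
7.2833 16.892429113454835 68.2673728466034 [425.41033891  98.63084565 118.98206958] [ 1.79988334e+02  1.16002227e-01 -1.89733456e+00] [ 0.22512071  0.34450013 -1.43331621]
```

```bash
python3 - <<'E'
from h import *
f=np.load("pics/w2.npz"); o={k:f[k] for k in("tcp_pos","ee_rot")}
m=cast([[287.3,127.8],[224.3,210.6]],120,"wrist",o); d=m[0]-m[1]; print(m.mean(0),np.linalg.norm(d),np.degrees(np.arctan2(d[1],d[0])))
# refine with rim (white outer, r=62) in world
im=f["im"].astype(int); r,g,b=im[...,0],im[...,1],im[...,2]
top=cv2.cvtColor(get_image("top"),cv2.COLOR_RGB2BGR).astype(int)
bl=(top[...,0]-top[...,2]>60); bl[:50]=0; bl[115:]=0; bl[:,:180]=0; bl[:,255:]=0
q=cast(np.argwhere(bl)[:,::-1],120,"top")[:,:2]; h=cv2.convexHull(q.astype(np.float32))[:,0]
from scipy.optimize import least_squares
print("top ring",least_squares(lambda p:np.hypot(h[:,0]-p[0],h[:,1]-p[1])-p[2],[*h.mean(0),58],loss="soft_l1").x)
E
```

```text
[676.03211607 162.31287748 120.        ] 105.37395353465604 -36.97381733616784
top ring [675.52373808 160.87305958  59.34361636]
```

View pics/w3.png

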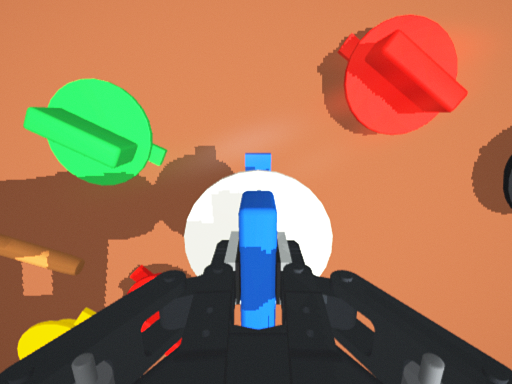

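Lid held squarely: bar centred at (258,260), front lug at (258,161). Next I carry it over the chopper, align it with the slots and lower it in steps while watching the force.

```bash
python3 - <<'E'
from h import *
f=np.load("pics/w3.npz"); o={k:f[k] for k in("tcp_pos","ee_rot")}
z=o["tcp_pos"][2]-5.2
print("flange edges rel tcp",(cast([[258,170],[184,234],[333,234]],z,"wrist",o)-o["tcp_pos"]).round(1).tolist(),"lug tip",(cast([258,153],z-18,"wrist",o)-o["tcp_pos"]).round(1).tolist())
x,y,a=676,162,53.5
move_l([425.4,98.7,190],speed=250)
goto([x,y,190],[180,0,a]); wait(.2); snap("w4"); o=get_obs(); print(o["t"],o["tcp_pos"],o["ee_rot"],o["wrist_force"])
for z in (158,150,146,143):
    move_l([x,y,z],speed=60); o=get_obs(); print(z,o["tcp_pos"].round(1),o["wrist_force"].round(1),o["moment"].round(2),round(o["grip_width"],1))
    if o["wrist_force"][2]>6: break
snap("w5"); print(get_obs()["t"])
E
```

```text
flange edges rel tcp [[43.9, -1.5, -5.2], [6.7, 43.8, -5.2], [3.7, -44.8, -5.2]] lug tip [[50.7, -1.7, -23.2]]
9.075 [675.43707434 161.80574246 190.66066843] [ 1.79977793e+02 -1.95694236e-02  5.34755027e+01] [ 0.26392965  0.23769009 -0.77841269]
158 [676.  162.  157.6] [ 0.4 -0.3 -0.9] [ 0.01 -0.04  0.04] 17.3
150 [675.6 161.9 149.4] [ 0.1 -0.6 -1.8] [-0.05 -0.05  0.03] 16.9
146 [675.7 162.  145.6] [ 0.5  0.  -1.3] [-0.02  0.   -0.01] 16.5
143 [676.3 162.1 143.4] [0.2 0.1 0.2] [ 0.02 -0.04  0.  ] 17.0
10.5917
```

View pics/w5.png

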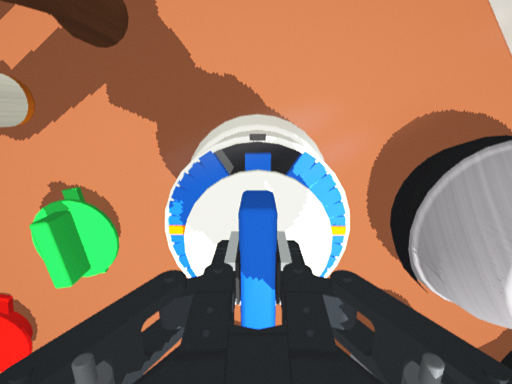

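The lug at (258,161) sits in the middle of the slot (218–297), the ring encircles the flange evenly, and the orange marks are at (177,230) and (338,230). I'll press it down.

```bash
python3 - <<'E'
from h import *
x,y=676,162
def st(s):
    o=get_obs(); print(s,round(o["t"],1),o["tcp_pos"].round(1),o["ee_rot"].round(1),o["wrist_force"].round(1),o["moment"].round(2),round(o["grip_width"],1)); return o
for z in (139,136,133,131.5,130.5,129.5):
    move_l([x,y,z],speed=40); o=st(z)
    if o["wrist_force"][2]>14: break
wait(.3); st("hold"); snap("w6")
E
```

```text
139 10.8 [676.5 162.1 139.5] [ 1.80e+02 -1.00e-01  5.35e+01] [0.1 0.4 1.1] [ 0.1  -0.01 -0.  ] 16.8
136 11.1 [676.6 162.1 136.5] [ 1.799e+02 -1.000e-01  5.350e+01] [ 0.4 -0.6  3.5] [ 0.09 -0.08 -0.06] 16.8
133 11.3 [676.5 162.1 133.4] [ 1.799e+02 -1.000e-01  5.350e+01] [ 0.3 -1.   5. ] [ 0.09 -0.14 -0.  ] 17.2
131.5 11.6 [676.5 162.1 132.1] [ 1.799e+02 -1.000e-01  5.350e+01] [1.6 0.6 5.8] [ 0.11 -0.12 -0.02] 16.8
130.5 11.8 [676.5 162.1 131.4] [ 1.799e+02 -1.000e-01  5.350e+01] [ 0.2 -0.6  6.6] [ 0.14 -0.06  0.02] 17.1
129.5 12.1 [676.6 162.1 131.3] [ 1.799e+02 -1.000e-01  5.350e+01] [-0.9 -0.6  8. ] [0.14 0.17 0.03] 17.3
hold 12.4 [676.6 162.  131.3] [ 1.799e+02 -1.000e-01  5.350e+01] [-2.2 -0.6  8.9] [ 0.12  0.18 -0.01] 17.0
```

The lid is seated: the force is rising and z has stopped at 131.3. I'll ease off slightly and twist clockwise in steps.

```bash
python3 - <<'E'
from h import *
x,y=676,162
for a in (43,30,15,0,-15,-28,-37):
    goto([x,y,130.3],[180,0,a]); o=get_obs()
    print(a,round(o["t"],1),o["tcp_pos"].round(1),o["ee_rot"].round(1)[2],o["wrist_force"].round(1),o["moment"].round(2),round(o["grip_width"],1))
    if abs(o["moment"][2])>1.5 or np.hypot(*o["wrist_force"][:2])>25: print("stop"); break
wait(.2); snap("w7")
E
```

```text
43 12.7 [676.4 162.1 131.4] 43.0 [0.3 0.1 6.5] [ 0.11  0.07 -0.04] 16.5
30 13.1 [676.4 162.2 131.4] 30.0 [-0.8 -0.   6.8] [ 0.14  0.05 -0.04] 16.9
15 13.4 [676.4 162.2 131.3] 15.0 [-0.   0.2  6.7] [ 0.08 -0.1  -0.03] 16.9
0 13.8 [676.5 162.2 131.3] -0.0 [-0.2 -0.2  6.5] [ 0.05 -0.12 -0.08] 16.9
-15 14.2 [676.5 162.1 131.4] -15.0 [-0.   0.1  5.5] [ 0.08 -0.08 -0.03] 17.0
-28 14.5 [676.5 162.1 131.3] -28.0 [0.3 0.1 7.6] [-0.02 -0.07 -0.03] 17.0
-37 14.8 [676.5 162.  131.3] -37.0 [0.2 0.  6.4] [-0.02 -0.06 -0.07] 17.1
```

View pics/w7.png

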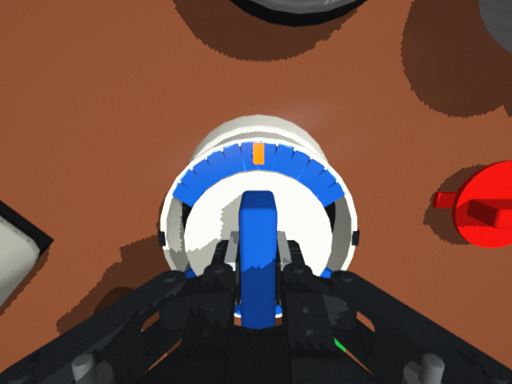

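The bar now points at the orange mark (258,153) and the lug is hidden under the ring. I'll ease up to the catch, let go, retreat and check.

```bash
python3 - <<'E'
from h import *
x,y=676,162
move_l([x,y,136],speed=30); o=get_obs(); print(o["tcp_pos"].round(1),o["wrist_force"].round(1))
grip(45); move_l([x,y,235],speed=100); goto([x-15,y,245],[180,0,0]); wait(.3); o,im=snap("w8"); print(o["t"],o["wrist_force"].round(1),o["tcp_pos"].round(1))
c=im[80:250,170:340]; cv2.imwrite("pics/w8c.png",cv2.resize(c[:,:,::-1],None,fx=3,fy=3))
i=im.astype(int); r,b=i[...,0],i[...,2]
E
```

```text
[676.4 162.  136.2] [1.8 0.7 3.5]
17.8333 [-0.1  0.3  0.1] [661.  162.  244.8]
```

View pics/w8c.png

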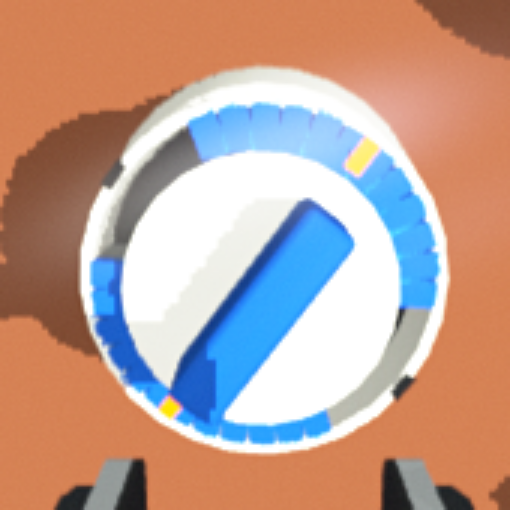

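The lid sits level and centred, its bar lies along the orange marks at crop (362,157) and (170,407), no lugs show in the slots, and the gripper is clear.

```bash
python3 -c "
from station import *
print(sign_off())"
```

```text
the job is handed in; nothing more can be done
None
```

The chopper's own white lid is back on the chopper, pressed down, twisted to the locked line and released. I never touched the black lid, and handed the job in at about 18 s; `sign_off()` returned no verdict.

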